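# Recharge the countertop water filter beside the drainer

## Robot

A 7-joint arm with a two-finger parallel gripper is mounted at the origin on the work surface. World frame = base frame: x ahead of the robot, y to its left, z up, the work surface at z = 0. Lengths are in m, angles in degrees, forces in N, time in s.
With the tool pointing down it reaches from about 0.35 to 0.775 m from the base axis. Payload 3.1 kg.
Tool frame: the origin (TCP) lies on the centre line of the jaws, within the pads' length; the fingertips stand 17 mm ahead of it and the grasp point (between the pads) lies 2 mm behind it (robot.tip_reach is the distance from the TCP to the fingertips, in m); z points along the fingers, y is the direction in which the jaws open and shut (so a half turn about z gives the same grasp; the last joint's range is limited). The gripper opens to 85 mm and grips with 20 to 120 N. Pads are 22 mm wide; open, the fingers measure 114 mm over their backs; the gripper's body (76 mm by 85 mm) begins 54 mm behind the grasp point. The pads swing forward as they close: fully open they stand 13 mm farther back than shut.
Start: joints at [62.412, 17.813, 0.802, 86.603, -0.252, 75.585, -1.558], TCP at [0.234, -0.498, 0.248] pointing down, gripper open.
Joint ranges: [-154.91, 154.91], [-16.99, 109.72], [-72.82, 74.43], [7.12, 147.25], [-82.49, 262.49], [11.32, 116.49], [-174.64, 174.64]. Speed limits (degrees/s): [159.86, 159.86, 180, 180, 180, 180, 180].

## Interface

Orientations are given as [roll, pitch, yaw] about the fixed x, y, z axes, in that order (R = Rz(yaw) Ry(pitch) Rx(roll)).
In Python, from station import robot, fingers, vision, workorder, recognise gives the robot as it stands. Calls block until the motion is done:
- robot.move_to(position, orientation): joint-space move of the TCP to a pose.
- robot.line_to(position, orientation=None, velocity=0.15, f_stop=None): straight line of the TCP; orientation=None keeps the orientation; velocity is the mean speed in m/s. With f_stop (N) it stops when the force on the tool has changed by that much, and returns True; else False.
- robot.move_j(angles): joint-space move.
- fingers.gripper_to(opening, force=None): opening from 0.0 (shut) to 1.0 (fully open); force is the grip in N (None keeps the last); returns when the fingers have stopped.
- robot.pause(seconds).
- robot.inverse_kinematics(position, orientation): joint angles nearest the present ones, or None.
- vision.grab_frame(name): name is "side" or "top"; returns the picture (384x512x3 uint8, red, green, blue); there is no depth.
- vision.calibration(name): a dict with "mtx" (3x3 intrinsics, pixels), "extrinsics" (4x4, takes a point from world to camera coordinates). Camera axes: x right, y up, looking along -z (the intrinsics and any distortion apply to the point x, -y, -z); pixel columns grow to the right and rows downward; lengths in m; the calibration is good to about 2 mm. A picture is of the moment at which its call begins. calibration takes no time and is no camera call.
A pose or a line that the arm cannot do raises robot.PlanningError and nothing moves.
- workorder.close_job(): hands the job in, once; it reports no verdict.
Trained networks look in the newest picture that a camera, given by its name, has taken for a name from the list of things; names that differ only in an ending like _2 or _b are one class to them, and where a whole thing is asked for, a point or a joint stands for the part that bears it (a point fixed in the world has none). Each returns a list of dicts, best first, with "p" (0 to 1); they miss things now and then, are a little off and sometimes report something else, mostly with a low value. They report only what shows in the picture. A call takes as long as a camera call. They do not tell look-alikes from the thing itself.
- recognise(label, camera): "rect" ([centre column, centre row, width, height] in pixels, round what is visible of it).
Readings, each from a call of its own:
- robot.current_time_s(): time.
- robot.current_joint_positions(): joint angles.
- robot.current_dq(): joint speeds.
- robot.current_joint_torque(): joint torques, N m.
- robot.current_tool_pos(): TCP position.
- robot.current_eef_rot(): TCP orientation.
- robot.current_contact_force(): force on the tool from outside, world axes, zero at the start.
- robot.current_torque(): the same for the moment, N m.
- robot.current_finger_gap(): opening from 0.0 (shut) to 1.0 (fully open).
Only numpy, scipy, OpenCV 4.12 (cv2) and the standard library are available. Lean on these libraries where they do the work, as an engineer would, in place of code of your own. Each camera call takes 0.05 s, during which the arm holds its last target.

## Task

Recharge the countertop water filter on the sink ledge. First swing its red tap lever fully over to the other side to shut it, turn the cap anticlockwise (seen from above), lift it off and stand it upright on the ledge; then drop all the black carbon cartridges into the tube and, last, the white ceramic one on top. Put the cap back, pressing and turning it to and fro until its lugs drop through the two notches, turn it clockwise until it stops, swing the lever fully back to open the tap, and leave the dishes as they are.

Things in the scene. Friction and masses are not known exactly. Their poses are not given: they have to be found in the camera images.
- filter: water filter, fixed: white foot plate 130 x 310 x 25 mm, on it an upright clear tube, 62 mm outside, topped by a blue collar 90 mm across, 236 mm high. Origin on the ledge under the tube's axis; x points level through one of the collar's two notches, y along the foot plate to the tap lever (right-handed, z up)
- filter_mouth (a point): centre of the tube's round mouth, bore 56 mm, level with the collar's top; axes as the filter's. The 8 mm thick collar has two open notches, at +x and -x, 18 mm wide and reaching 39 mm from the axis. In the 12 mm gap under it the cap's lugs can turn clockwise about 65 degrees (1.1 rad) from the notches to a stop; anticlockwise is blocked
- tube_floor (a point): centre of the tube's floor, 25 mm above the ledge, on which the first cartridge lands; bore 56 mm all the way up; cartridges fall freely. Four fit under the cap
- tap (a joint): angle of the tap lever (rad): 0 shut, leaning to the filter's -x; 1.0 open, leaning to its +x (end stops at both; starts near open); stays where it is left, needs about 1 N at its knob. Pivot at filter x 0, y 175 mm, 67 mm above the ledge, hinge axis along the filter's y
- tap_tip (a point): centre of the lever's red ball knob, 26 mm diameter, 80 mm from the pivot (about 137 mm above the ledge at either end of its swing, 147 mm in the middle)
- cap: white bayonet cap with orange wing, loose, 74 mm tall, 120 g, locked on the filter at the start. Origin: centre of the hub's underside; x along both wing and lugs, z up. Hub 50 mm diameter, 0 to 28 mm up (lowest 3 mm 44 mm); flange 90 mm diameter, 28 to 36 mm up; wing 72 x 16 mm (grasp across the 16), 36 to 74 mm up
- cap_grip (a point): grasp point on the cap's wing, on its axis, 58 mm above the hub's underside; axes as the cap's
- cap_lugs (a point): cap's axis at mid-height of its two orange lugs, 14 mm above the hub's underside; the lugs, at the cap's +x and -x, are 10 mm wide, reach 37 mm from the axis and lie 11 to 17.5 mm up. With the lugs resting on the collar's top the hub's underside is 225 mm above the ledge; dropped through the notches, flange on the collar, 208 mm
- carbon1_mid (a point): black carbon cartridge: a plain solid cylinder, 50 mm diameter, 45 mm tall (lowest 4 mm stepped in to 44 mm diameter), 90 g, standing upright on the ledge; this point is its centre, 22.5 mm up; z is its axis; may be absent
- carbon2_mid (a point): black carbon cartridge: a plain solid cylinder, 50 mm diameter, 45 mm tall (lowest 4 mm stepped in to 44 mm diameter), 90 g, standing upright on the ledge; this point is its centre, 22.5 mm up; z is its axis; may be absent
- carbon3_mid (a point): black carbon cartridge: a plain solid cylinder, 50 mm diameter, 45 mm tall (lowest 4 mm stepped in to 44 mm diameter), 90 g, standing upright on the ledge; this point is its centre, 22.5 mm up; z is its axis; may be absent
- ceramic_mid (a point): white ceramic cartridge: a plain solid cylinder, 50 mm diameter, 45 mm tall (lowest 4 mm stepped in to 44 mm diameter), 90 g, standing upright on the ledge; this point is its centre, 22.5 mm up; z is its axis
- tumbler: bystander: glass tumbler, 68 mm across, 110 mm tall, origin at its underside; not to be disturbed
- bowl: bystander: steel rice bowl in the drainer, 120 mm across, 55 mm tall, origin at its underside; not to be disturbed
- saucer: bystander: green saucer, 120 mm across, 16 mm tall, origin at its underside; not to be disturbed
- chopsticks: bystander: wooden chopstick cup in the drainer, 72 mm across, 100 mm tall, chopsticks to 215 mm, origin at its underside; not to be disturbed
- drainer: blue dish drainer, fixed, 340 x 300 mm, 85 mm tall (white rack wires to 113 mm), origin under its centre
Mind the look-alikes: they are no part of the job. Leave any blue, orange or pink look-alike of the part that bears carbon3_mid alone.

How it is judged (in metres and radians):
On the way, in this order (a step that is already met when the one before it is completed fails the run):
1. the tap lever is swung over to shut (value of joint tap below 0.15 rad), for 0.2 s.
2. then the cap is off the filter and stands on the ledge (horizontal distance between cap_grip and filter_mouth above 0.08 m and height (world z) of cap_grip below 0.09 m and angle between cap's own z axis and vertical below 0.15 rad), for 0.2 s.
3. all black carbon cartridges lie down in the tube (horizontal distance between each of carbon1_mid, carbon2_mid, carbon3_mid and filter_mouth below 0.008 m and height (world z) of each of carbon1_mid, carbon2_mid, carbon3_mid below 0.15 m and linear speed of each of carbon1, carbon2, carbon3 below 0.05 m/s), for 0.2 s.
4. then the white ceramic cartridge lies in the tube on top of them (horizontal distance between ceramic_mid and filter_mouth below 0.008 m and height (world z) of ceramic_mid below 0.195 m and linear speed of ceramic below 0.05 m/s), for 0.2 s.
5. then the cap's lugs have dropped through the notches, its flange on the collar (horizontal distance between cap_grip and filter_mouth below 0.006 m and height (world z) of cap_grip below 0.2695 m and angle between cap's own z axis and vertical below 0.08 rad), for 0.1 s.
6. then the cap is turned clockwise to its stop (all of step 5 and angle between the x axis of cap and the x axis of filter, either way round above 0.87 rad), for 0.2 s.
7. then the tap lever is swung back open (value of joint tap above 0.85 rad), for 0.2 s.
At the end, for the whole second after the job is handed in: all present cartridges in the tube (8 mm of its axis; carbon centres below 150 mm, ceramic below 195 mm above the ledge), cap down on the collar (within 3.5 mm), level, turned at least 50 degrees from the notches, tap beyond 0.85 rad, all at rest (all of step 3 and all of step 4 and all of step 6 and value of joint tap above 0.85 rad and linear speed of cap below 0.02 m/s); the robot touches nothing.
It fails at once if a bystander is pushed more than 30 mm or tipped over (distance of any of tumbler, bowl, saucer, chopsticks from where it was at the start of the episode above 0.03 m or angle between any of tumbler, bowl, saucer, chopsticks's own z axis and vertical above 0.4 rad).
Of carbon1, carbon2, carbon3 only 2 to 3 are there at a start; the rules pass over those that are not, and their reading is None.
At some moment in a run one of carbon1, carbon2, carbon3, ceramic may be knocked a few centimetres aside while the robot is not near it.
It also fails if it takes over 208 s, if anything falls off the work surface, if the arm or the gripper's body presses on something with over 40 N, if the wrist force passes 120 N, or if a joint passes its speed limit or range.

## Working session

There is one attempt and no reset: what is moved stays moved. The work goes in short steps, each a Python script; the robot and the scene stay as the last script left them, time stands still between calls to the robot, and variables do not carry over. Pictures are saved under pics/ and viewed, and the job is handed in when it is done.

```bash
ls; mkdir -p pics; python3 - <<'E'
from station import robot, fingers, vision, workorder, recognise
import cv2
print(robot.current_time_s())
for n in("side","top"):
    im=vision.grab_frame(n); cv2.imwrite(f"pics/{n}0.png",cv2.resize(im[:,:,::-1],(800,600),interpolation=cv2.INTER_CUBIC))
    c=vision.calibration(n); print(n,{k:(v.round(4).tolist() if hasattr(v,'round') else v) for k,v in c.items()})
    for l in ["filter","cap","tap_tip","carbon1_mid","ceramic_mid","tumbler","bowl","saucer","chopsticks","drainer"]:
        print(l,[([round(x) for x in r["rect"]],round(r["p"],2)) for r in recognise(l,n)])
print(robot.current_time_s())
E
```

```text
pics
0.0
side {'mtx': [[418.3511, 0.0, 256.7398], [0.0, 418.3511, 180.4968], [0.0, 0.0, 1.0]], 'extrinsics': [[0.9611, -0.2761, 0.0004, -0.5435], [0.1804, 0.6291, 0.7561, -0.2816], [-0.209, -0.7266, 0.6545, -1.2619], [0.0, 0.0, 0.0, 1.0]]}
filter [([252, 192, 71, 84], 0.87)]
cap [([264, 158, 28, 26], 0.67)]
tap_tip [([264, 159, 24, 25], 0.74), ([244, 160, 10, 22], 0.51)]
carbon1_mid [([237, 277, 12, 25], 0.57)]
ceramic_mid []
tumbler [([319, 236, 25, 38], 0.74)]
bowl [([195, 140, 29, 20], 0.87)]
saucer [([209, 214, 34, 28], 0.97)]
chopsticks [([225, 126, 17, 33], 0.82), ([263, 159, 26, 26], 0.4)]
drainer [([209, 135, 91, 62], 0.74)]
top {'mtx': [[429.4643, 0.0, 255.7196], [0.0, 429.4643, 198.026], [0.0, 0.0, 1.0]], 'extrinsics': [[-0.0106, -0.9999, -0.0087, 0.0426], [0.9972, -0.0112, 0.0734, -0.6023], [-0.0735, -0.0079, 0.9973, -1.6236], [0.0, 0.0, 0.0, 1.0]]}
filter [([221, 204, 84, 50], 0.71), ([137, 207, 33, 21], 0.27)]
cap [([230, 244, 33, 26], 0.37)]
tap_tip [([193, 200, 10, 16], 0.58)]
carbon1_mid [([307, 238, 10, 13], 0.65)]
ceramic_mid [([342, 240, 14, 10], 0.56)]
tumbler [([295, 165, 16, 19], 0.7)]
bowl [([125, 242, 28, 34], 0.58)]
saucer [([229, 244, 33, 30], 0.94)]
chopsticks [([141, 208, 26, 18], 0.59)]
drainer [([122, 225, 104, 98], 0.56)]
1.1
```

View pics/side0.png

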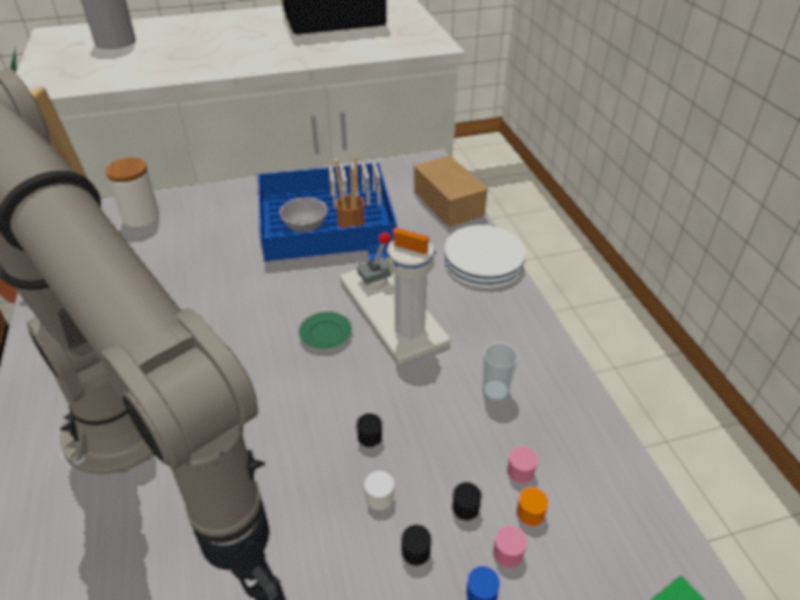

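View pics/top0.png

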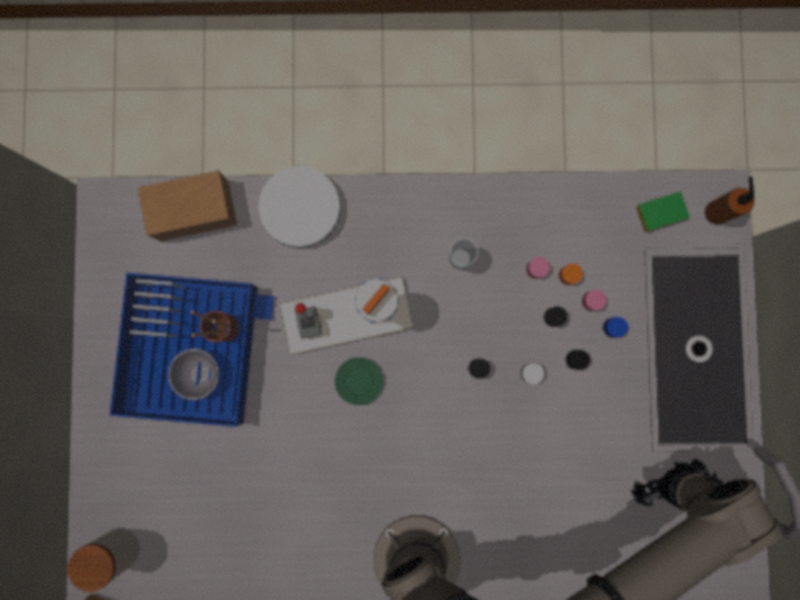

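```bash
cat > h.py <<'E'
from station import robot, fingers, vision, workorder, recognise
import cv2, numpy as np
from scipy.optimize import least_squares
from scipy.spatial.transform import Rotation as R
def frames(name,n=4): return np.mean([vision.grab_frame(name).astype(float) for _ in range(n)],0)
CAL={n:vision.calibration(n) for n in("side","top")}
def proj(P,name):
    c=CAL[name]; P=np.atleast_2d(P).astype(float); E=np.array(c["extrinsics"])
    q=P@E[:3,:3].T+E[:3,3]; q=q*[1,-1,-1]; u=q@np.array(c["mtx"]).T
    return u[:,:2]/u[:,2:]
def back(px,z,name):
    "pixel -> world at height z"
    c=CAL[name];E=np.array(c["extrinsics"]);Rm=E[:3,:3];C=-Rm.T@E[:3,3]
    d=np.linalg.inv(np.array(c["mtx"]))@[px[0],px[1],1]; d=Rm.T@(d*[1,-1,-1])
    return C+d*(z-C[2])/d[2]
def crop(im,x0,y0,w,h,f,fn):
    cv2.imwrite(fn,cv2.resize(np.clip(im[y0:y0+h,x0:x0+w,::-1],0,255).astype(np.uint8),None,fx=f,fy=f,interpolation=cv2.INTER_CUBIC))
E
python3 - <<'E'
from h import *
for n in("side","top"):
    im=frames(n,6); np.save(f"pics/{n}0.npy",im)
    E=CAL[n]["extrinsics"];E=np.array(E);print(n,-E[:3,:3].T@E[:3,3])
crop(np.load("pics/side0.npy"),205,135,100,100,6,"pics/s1.png")
crop(np.load("pics/top0.npy"),170,165,110,80,7,"pics/t1.png")
E
```

```text
side [ 0.30945092 -0.88982852  1.0389787 ]
top [0.48176959 0.02309629 1.66375208]
```

```bash
cat > seg.py <<'E'
from h import *
def seg(im,name,kind,roi):
    x0,y0,x1,y1=roi
    hsv=cv2.cvtColor(im.astype(np.uint8),cv2.COLOR_RGB2HSV); v=hsv[...,2].astype(int); s=hsv[...,1].astype(int)
    if kind=="black": m=v<60
    if kind=="orange": m=((hsv[...,0]<18)&(s>150)&(v>100))
    if kind=="red": m=(((hsv[...,0]<6)|(hsv[...,0]>172))&(s>150)&(v>70))
    if kind=="white": m=(v>185)&(s<40)
    k=np.zeros_like(m);k[y0:y1,x0:x1]=1;m=m&k.astype(bool)
    n,l,st,c=cv2.connectedComponentsWithStats(m.astype(np.uint8))
    return sorted([(int(st[i,4]),c[i].round(2).tolist(),st[i,:4].tolist()) for i in range(1,n) if st[i,4]>6],reverse=True)
if __name__=="__main__":
    S=np.load("pics/side0.npy");T=np.load("pics/top0.npy")
    print("T black",seg(T,"top","black",(280,180,400,250)))
    print("T white",seg(T,"top","white",(320,220,360,260)))
    print("S black",seg(S,"side","black",(215,250,330,384)))
    print("S white",seg(S,"side","white",(225,290,260,340)))
    print(T[236:244,336:346].mean((0,1)),T[250:255,350:355].mean((0,1)))
    print("T or",seg(T,"top","orange",(220,170,270,220)),"red",seg(T,"top","red",(180,180,205,215)))
    print("S or",seg(S,"side","orange",(240,135,290,180)),"red",seg(S,"side","red",(235,140,255,175)))
E
python3 seg.py
```

```text
T black [(153, [369.55, 229.76], [362, 224, 16, 12]), (145, [355.36, 202.53], [348, 197, 15, 12]), (132, [306.64, 235.39], [300, 230, 14, 12])]
T white []
S black [(367, [266.04, 348.71], [258, 337, 17, 25]), (325, [298.22, 320.69], [290, 309, 17, 24]), (264, [236.17, 275.14], [229, 265, 15, 21])]
S white [(229, [242.3, 309.24], [234, 302, 18, 16])]
[142.65416667 140.29375    141.14375   ] [117.68       111.69333333 112.77333333]
T or [(74, [240.39, 190.97], [234, 183, 14, 17])] red [(20, [191.9, 197.05], [190, 195, 5, 5])]
S or [(226, [262.31, 153.54], [252, 146, 22, 16]), (12, [245.75, 152.33], [244, 151, 4, 4])] red [(27, [245.78, 152.3], [243, 150, 6, 6])]
```

View pics/s1.png

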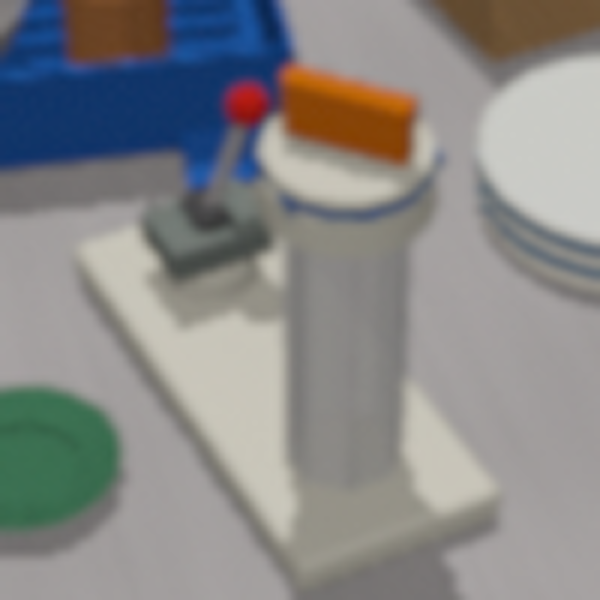

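View pics/t1.png

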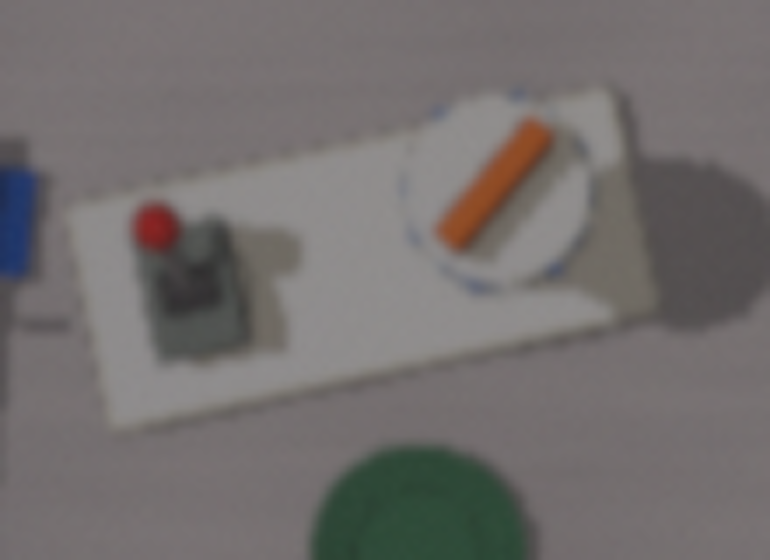

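```bash
cat >> h.py <<'E'
def hullcent(P,name):
    h=cv2.convexHull(proj(P,name).astype(np.float32)); m=cv2.moments(h); return np.array([m["m10"],m["m01"]])/m["m00"]
def cyl(x,y,z0,z1,r):
    a=np.linspace(0,2*np.pi,48,endpoint=False)
    return np.array([[x+r*np.cos(t),y+r*np.sin(t),z] for z in(z0,z1) for t in a])
def box(x,y,yaw,lx,ly,z0,z1):
    c,s=np.cos(yaw),np.sin(yaw)
    return np.array([[x+c*a-s*b,y+s*a+c*b,z] for a in(-lx/2,lx/2) for b in(-ly/2,ly/2) for z in(z0,z1)])
def locate(obs,model,x0):
    "obs dict cam->centroid"
    f=lambda p:np.concatenate([hullcent(model(*p),n)-np.array(c) for n,c in obs.items()])
    r=least_squares(f,x0,method="lm",diff_step=1e-4); return r.x,r.fun
E
cat > fit0.py <<'E'
from h import *
# cartridges
cart=lambda x,y:cyl(x,y,0,.045,.025)
for nm,t,s in [("A",(306.64,235.39),(236.17,275.14)),("B",(355.36,202.53),(298.22,320.69)),("C",(369.55,229.76),(266.04,348.71))]:
    x0=back(t,.03,"top")[:2]
    print(nm,locate({"top":t,"side":s},cart,x0),locate({"top":t},cart,x0)[0])
# filter
O={"top":(240.39,190.97),"side":(262.31,153.54)}
p,f=locate(O,lambda x,y:box(x,y,-0.7,.072,.016,.244,.282),back(O["top"],.28,"top")[:2]); print("wing xy",p,f)
K={"top":(191.9,197.05),"side":(245.78,152.3)}
def sph(x,y,z):
    u=np.random.RandomState(0).normal(size=(400,3));u/=np.linalg.norm(u,axis=1)[:,None];return u*.013+[x,y,z]
k,f=locate(K,sph,[*back(K["top"],.137,"top")[:2],.137]); print("knob",k,f)
C=np.array([(68,210),(609,88),(658,300),(112,428)])/7+[170,165]-0.5+.5/7
W=np.array([back(c,.025,"top") for c in C])[:,:2]; print(W)
for i in range(4): d=W[(i+1)%4]-W[i]; print(np.linalg.norm(d),np.degrees(np.arctan2(d[1],d[0])))
a=np.array([(452,242),(542,128)])/7+[170,165]
q=[back(c,.282,"top")[:2] for c in a]; d=q[1]-q[0]; print("wing yaw",np.degrees(np.arctan2(d[1],d[0])),np.linalg.norm(d))
E
python3 fit0.py
```

```text
A (array([ 0.45823767, -0.15462108]), array([-0.27786543, -0.03442232,  0.02954855,  0.2615856 ])) [ 0.45809621 -0.15567413]
B (array([ 0.58189148, -0.34335498]), array([-0.18597522, -0.22151062, -0.11683633,  0.19411999])) [ 0.58103693 -0.34404027]
C (array([ 0.47681033, -0.39432603]), array([-0.17619334,  0.01469531,  0.03857295,  0.11589488])) [ 0.47685886 -0.394996  ]
wing xy [0.60801358 0.08547356] [-0.38437654  0.10281969  0.18841596  0.5265537 ]
knob [0.59998036 0.2618151  0.1436623 ] [ 0.01062272 -0.0514341  -0.05226769  0.0038906 ]
[[0.61907672 0.32893649]
 [0.68286555 0.03187873]
 [0.56615468 0.00639498]
 [0.49963681 0.30463409]]
0.30382944102930337 -77.88060913930555
0.11946065519870902 -167.68281594707764
0.30556700564520106 102.57319721290818
0.12188723564193239 11.500958809171358
wing yaw -38.72814532007621 0.06709711112220654
```

```bash
cat >> h.py <<'E'
F=np.array([0.608,0.0855]); TH=12.0
def fw(x,y,z=None):
    c,s=np.cos(np.radians(TH)),np.sin(np.radians(TH)); p=[F[0]+c*x-s*y,F[1]+s*x+c*y]
    return p+[z] if z is not None else np.array(p)
def dn(yaw): return [180,0,yaw]
E
python3 - <<'E'
from h import *
print(robot.current_eef_rot(),robot.tip_reach,robot.current_contact_force())
def t(n,p,y):
    for yy in (y,y+180 if y<0 else y-180):
        q=robot.inverse_kinematics(p,dn(yy)); print(n,yy,None if q is None else np.round(q,0).tolist())
t("tap",fw(.075,.175,.125),TH); t("tap",fw(.075,.175,.125),TH+90);t("tap2",fw(-.075,.175,.125),TH)
t("cap",fw(0,0,.266),-39);t("cap",fw(0,0,.266),20);t("cap",fw(0,0,.266),-60);t("capup",fw(0,0,.36),12)
t("place",[.42,-.03,.058],12);t("A",[.458,-.155,.034],0);t("B",[.58,-.343,.034],0)
print("bowl etc",back((230,244),.01,"top"),back((297,161),.05,"top"),"S-white",back((342,240),.045,"top"))
E
```

```text
[1.79994912e+02 3.07867806e-03 2.52074172e+01] 0.017 [0.22397472 0.40421481 0.4829631 ]
tap 12.0 [-1.0, 48.0, -46.0, 68.0, 33.0, 77.0, -122.0]
tap -168.0 [1.0, 50.0, -51.0, 68.0, 37.0, 79.0, 56.0]
tap 102.0 [-0.0, 48.0, -47.0, 68.0, 34.0, 77.0, -33.0]
tap -78.0 [5.0, 54.0, -62.0, 68.0, 46.0, 83.0, 141.0]
tap2 12.0 [7.0, 33.0, -50.0, 95.0, 27.0, 65.0, -128.0]
tap2 -168.0 [14.0, 38.0, -62.0, 95.0, 36.0, 69.0, 45.0]
cap -39 [7.0, 27.0, -26.0, 73.0, 11.0, 82.0, -147.0]
cap 141 [20.0, 33.0, -50.0, 72.0, 25.0, 86.0, 24.0]
cap 20 [12.0, 29.0, -34.0, 73.0, 16.0, 83.0, -91.0]
cap -160 [17.0, 31.0, -45.0, 73.0, 22.0, 85.0, 85.0]
cap -60 [5.0, 27.0, -23.0, 73.0, 10.0, 82.0, -167.0]
cap 120 [19.0, 32.0, -48.0, 72.0, 23.0, 85.0, 4.0]
capup 12 [10.0, 28.0, -35.0, 61.0, 16.0, 96.0, -98.0]
capup -168 [15.0, 30.0, -45.0, 60.0, 21.0, 97.0, 79.0]
place 12 [24.0, 18.0, -26.0, 119.0, 11.0, 45.0, -86.0]
place -168 [36.0, 21.0, -41.0, 119.0, 18.0, 47.0, 86.0]
A 0 [27.0, 25.0, -12.0, 112.0, 7.0, 45.0, -80.0]
A -180 [41.0, 28.0, -31.0, 111.0, 19.0, 47.0, 90.0]
B 0 [31.0, 42.0, -3.0, 79.0, 2.0, 59.0, -63.0]
B -180 [47.0, 46.0, -30.0, 79.0, 24.0, 62.0, 103.0]
bowl etc [0.42802478 0.13657749 0.01      ] [ 0.73955407 -0.12208414  0.05      ] S-white [ 0.43973794 -0.28568922  0.045     ]
```

```bash
python3 - <<'E'
from h import *
fingers.gripper_to(0.0,30)
p=robot.current_tool_pos(); robot.line_to([p[0],p[1],.38],velocity=.3)
robot.move_to(fw(.085,.175,.38),dn(-168))
robot.line_to(fw(.085,.175,.128),velocity=.25)
f0=np.array(robot.current_contact_force())
r=robot.line_to(fw(.03,.175,.128),velocity=.08,f_stop=12); print("a",r,robot.current_tool_pos(),robot.current_contact_force()-f0)
r2=robot.line_to(fw(-.04,.175,.128),velocity=.08,f_stop=12); print("b",r2,robot.current_tool_pos(),fw(-.04,.175),robot.current_contact_force()-f0)
print(robot.current_time_s())
crop(frames("side",2),205,135,100,100,6,"pics/s2.png");crop(frames("top",2),150,145,140,100,5.5,"pics/t2.png")
E
```

```text
a False [0.6012442  0.26281847 0.12815006] [-0.64718955 -0.48229493 -1.06518465]
b True [0.56094239 0.25510907 0.12941242] [0.53248955 0.24835936] [0.59774036 1.09539287 2.50747371]
8.7333
```

View pics/s2.png

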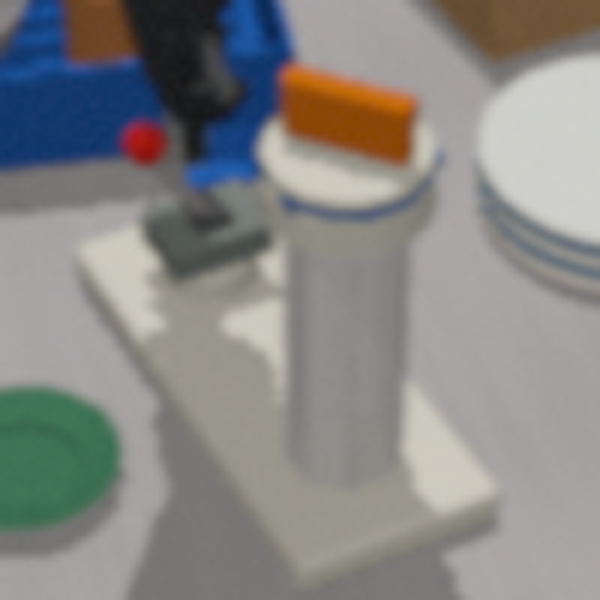

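View pics/t2.png

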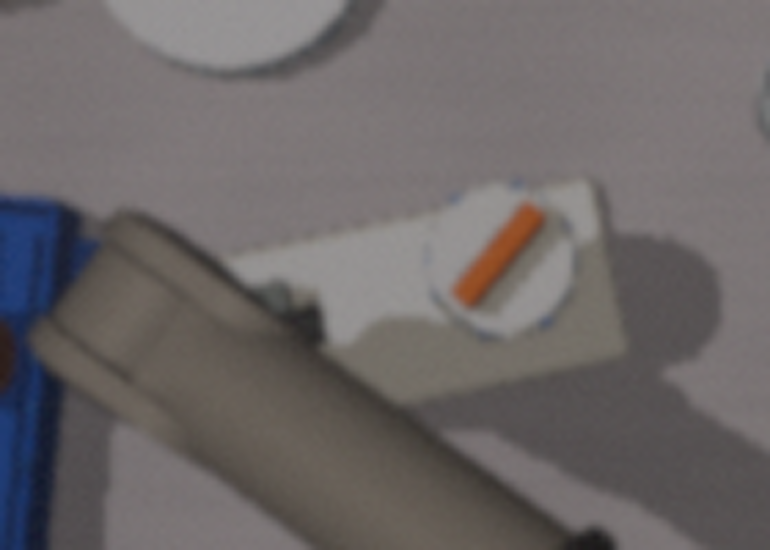

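```bash
python3 - <<'E'
from h import *
for a in (0,.05,.1,.2): 
    l=a-.5; print(a,proj(fw(.08*np.sin(l),.175,.067+.08*np.cos(l)),"side"))
im=frames("side",2)
from seg import seg
print(seg(im,"side","red",(215,140,260,180)))
# retreat then grasp approach
robot.line_to(fw(.03,.175,.135),velocity=.1); robot.line_to(fw(.03,.175,.38),velocity=.3)
im=frames("side",2);print(seg(im,"side","red",(215,140,260,180)))
robot.move_to(fw(0,0,.38),dn(141)); fingers.gripper_to(.6,40)
im=frames("top",4)
print(robot.current_time_s(),robot.current_tool_pos()); crop(im,150,145,140,100,5.5,"pics/t3.png");crop(frames("side",2),205,85,100,100,6,"pics/s3.png")
E
```

```text
0 [[228.52489926 159.08857824]]
0.05 [[229.42331362 158.3823202 ]]
0.1 [[230.34623598 157.70969652]]
0.2 [[232.25514955 156.47272109]]
[(31, [228.55, 158.42], [226, 156, 6, 6])]
[(31, [228.55, 158.42], [226, 156, 6, 6])]
12.15 [0.60801787 0.08546765 0.38001197]
```

View pics/s3.png

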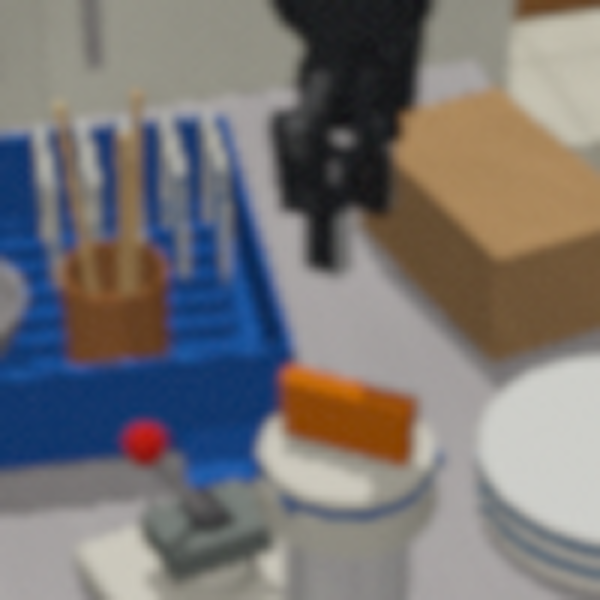

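```bash
python3 - <<'E'
from h import *
r=robot.line_to(fw(0,0,.268),velocity=.12,f_stop=6); print(r,robot.current_tool_pos())
f0=np.array(robot.current_contact_force()); t0=np.array(robot.current_torque())
fingers.gripper_to(0,30); robot.pause(.3)
print("gap",robot.current_finger_gap()*85,"df",(robot.current_contact_force()-f0).round(2),"dt",(robot.current_torque()-t0).round(2),robot.current_tool_pos(),robot.current_time_s())
E
```

```text
False [0.6084017  0.08585208 0.26898492]
gap 15.482444791606955 df [-0.65  0.71  6.12] dt [-0.22  0.14  0.01] [0.60826821 0.08553779 0.2687243 ] 14.0417
```

```bash
python3 - <<'E'
from h import *
fingers.gripper_to(0,60)
p=[.608,.0855,.2687]
f0=np.array(robot.current_contact_force()); t0=np.array(robot.current_torque())
for y in [149,157,165,173,179,184,188,191,193,195,197]:
    yy=y if y<=180 else y-360
    robot.move_to(p,dn(yy)); 
    df=np.array(robot.current_contact_force())-f0; dt=np.array(robot.current_torque())-t0
    print(y,df.round(2),dt.round(2),np.round(robot.current_eef_rot()[2],1),round(robot.current_finger_gap()*85,1))
    if abs(dt[2])>1.2: break
print(robot.current_time_s())
E
```

```text
149 [-0.85  0.27 -2.3 ] [ 0.01 -0.03  0.16] 148.8 15.0
157 [-0.27  0.59 -1.5 ] [ 0.05 -0.08  0.17] 156.7 15.3
165 [-1.13 -0.2  -2.29] [ 0.03 -0.13  0.12] 164.8 15.2
173 [-0.23  0.52 -1.75] [-0.16 -0.12  0.15] 172.8 14.6
179 [ 0.23 -1.23 -1.24] [-0.2  -0.17  0.11] 178.8 15.3
184 [ 0.15 -2.02 -1.1 ] [-0.24 -0.23  0.09] -176.2 15.0
188 [-0.57 -1.95 -1.29] [-0.31 -0.23  0.08] -172.2 14.6
191 [-0.69 -2.6  -1.68] [-0.31 -0.27 -0.  ] -169.2 15.0
193 [ 0.73 -2.01 -0.66] [-0.36 -0.32  0.06] -167.2 15.0
195 [ 0.37 -2.59 -1.26] [-0.37 -0.29  0.07] -165.2 15.3
197 [ 0.9 -3.1 -2. ] [-0.47 -0.38 -0.02] -163.2 14.9
17.0083
```

```bash
python3 - <<'E'
from h import *
p=[.608,.0855,.2687]
for y in [193,196,199,190,202]:
    robot.move_to(p,dn(y-360)); robot.pause(.1)
    t0=np.array(robot.current_torque())
    r=robot.line_to([.608,.0855,.300],velocity=.04,f_stop=9)
    q=robot.current_tool_pos(); print(y,r,np.round(q,4),robot.current_contact_force(),robot.current_finger_gap()*85)
    if q[2]>.285: break
    robot.line_to(p,velocity=.05)
print(robot.current_time_s())
crop(frames("side",3),205,85,100,100,6,"pics/s4.png")
E
```

```text
193 False [0.6079 0.0857 0.2999] [-0.1198392   1.14020788 -1.25511789] 15.074809314924577
18.2917
```

View pics/s4.png

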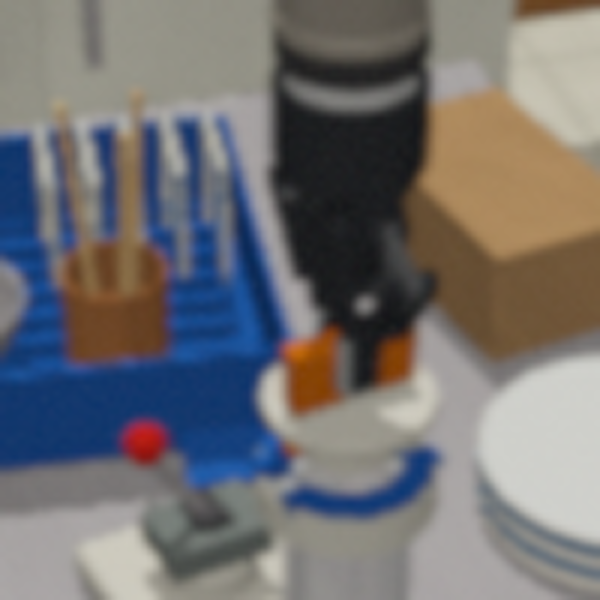

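```bash
python3 - <<'E'
from h import *
robot.line_to([.608,.0855,.40],velocity=.2)
robot.move_to([.42,-.03,.25],dn(-167))
robot.line_to([.42,-.03,.085],velocity=.15)
r=robot.line_to([.42,-.03,.056],velocity=.04,f_stop=4); print(r,robot.current_tool_pos(),robot.current_contact_force())
fingers.gripper_to(.5); robot.pause(.2)
robot.line_to([.42,-.03,.25],velocity=.25)
robot.move_to([.42,-.20,.32],dn(-180))
print(robot.current_time_s())
S=frames("side",3);T=frames("top",3); np.save("pics/S5.npy",S);np.save("pics/T5.npy",T)
cv2.imwrite("pics/s5.png",S[100:384,100:400,::-1].repeat(2,0).repeat(2,1));cv2.imwrite("pics/t5.png",T[140:280,150:400,::-1].repeat(3,0).repeat(3,1))
print(robot.current_time_s())
E
```

```text
True [ 0.419677   -0.03019294  0.06068998] [-0.93269452 -0.71988929  6.14141235]
24.2417
24.5417[ WARN:0@13.482] global loadsave.cpp:1063 imwrite_ Unsupported depth image for selected encoder is fallbacked to CV_8U.
```

View pics/s5.png

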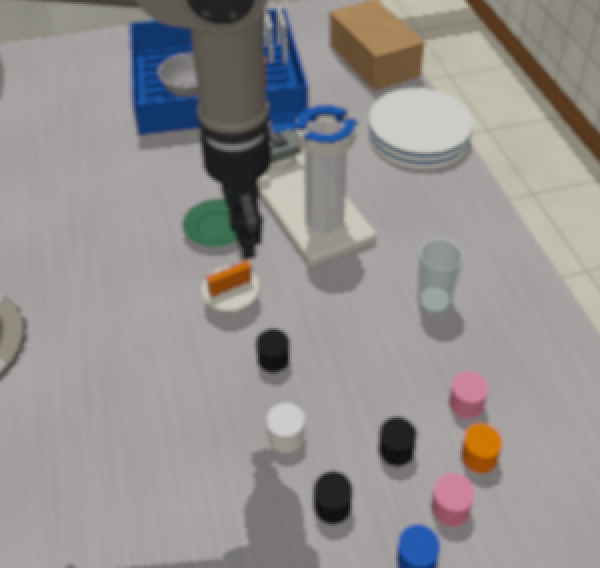

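View pics/t5.png

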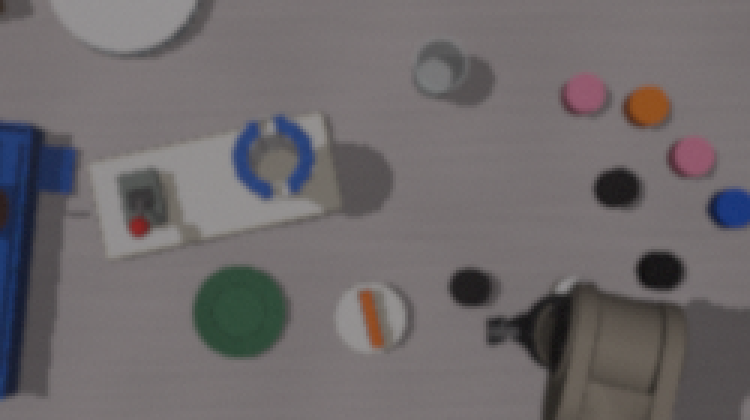

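```bash
cat > ring.py <<'E'
from h import *
def ring(im,name,roi):
    x0,y0,x1,y1=roi; hsv=cv2.cvtColor(im.astype(np.uint8),cv2.COLOR_RGB2HSV)
    m=((hsv[...,0]>100)&(hsv[...,0]<130)&(hsv[...,1]>95)).astype(np.uint8); k=np.zeros_like(m);k[y0:y1,x0:x1]=1;m*=k
    pts=np.argwhere(m)[:,::-1].astype(np.float32)
    h=cv2.convexHull(pts);mo=cv2.moments(h); return np.array([mo["m10"],mo["m01"]])/mo["m00"],len(pts),(pts.min(0),pts.max(0))
S=np.load("pics/S5.npy");T=np.load("pics/T5.npy")
t=ring(T,"top",(220,172,260,215));s=ring(S,"side",(247,150,282,175));print(t,s)
for z0 in(.228,):
    print(locate({"top":t[0],"side":s[0]},lambda x,y:cyl(x,y,z0,.236,.045),[.608,.0855]),locate({"top":t[0]},lambda x,y:cyl(x,y,z0,.236,.045),[.608,.0855])[0])
E
python3 ring.py
```

```text
(array([240.57407407, 192.00454841]), 251, (array([228., 179.], dtype=float32), array([253., 205.], dtype=float32))) (array([260.62680776, 160.4031746 ]), 309, (array([247., 150.], dtype=float32), array([277., 170.], dtype=float32)))
(array([0.60604099, 0.08861764]), array([-1.13761352,  0.59434027,  0.81379953,  1.39223673])) [0.6079923  0.08479713]
```

```bash
sed -i 's/^F=.*;/F=np.array([0.608,0.085]);/' h.py; cat > pick.py <<'E'
from h import *
from seg import seg
cart=lambda x,y:cyl(x,y,0,.045,.025)
def find(exp,kind="black",T=None,S=None,rad=12):
    T=frames("top",3) if T is None else T; S=frames("side",3) if S is None else S
    obs={}
    for n,im in(("top",T),("side",S)):
        c=hullcent(cart(*exp),n)
        if kind=="white":
            im=np.clip(im*(255/150 if n=="top" else 1.0),0,255)
        roi=[int(max(0,v)) for v in(c[0]-28,c[1]-28,c[0]+28,c[1]+28)]
        b=[q for q in seg(im,n,kind,roi) if 80<q[0]<480 and np.hypot(*(np.array(q[1])-c))<rad]
        if b: obs[n]=min(b,key=lambda q:np.hypot(*(np.array(q[1])-c)))[1]
    if not obs: return None,None
    return *locate(obs,cart,exp),list(obs)
def pick(xy,yaw,zt=.028):
    fingers.gripper_to(.85,40)
    robot.move_to([*xy,.16],dn(yaw))
    r=robot.line_to([*xy,zt],velocity=.15,f_stop=8); print("down",r,robot.current_tool_pos()[2])
    f0=np.array(robot.current_contact_force())
    fingers.gripper_to(0,40); robot.pause(.15)
    print("gap",robot.current_finger_gap()*85,"df",(robot.current_contact_force()-f0).round(2))
def drop(yaw,zt=.028):
    p=robot.current_tool_pos(); robot.line_to([p[0],p[1],.40],velocity=.35)
    robot.move_to(fw(0,0,.40),dn(yaw)); robot.line_to(fw(0,0,.236+zt+.015),velocity=.2)
    f0=np.array(robot.current_contact_force())
    r=robot.line_to(fw(0,0,.236+zt-.007),velocity=.04,f_stop=5)
    print("in",r,np.round(robot.current_tool_pos(),4),(robot.current_contact_force()-f0).round(2),robot.current_finger_gap()*85)
    return r
def release():
    fingers.gripper_to(.85); robot.pause(.3); robot.line_to(fw(0,0,.36),velocity=.25)
E
python3 - <<'E'
from pick import *
r=find([.458,-.155],T=np.load("pics/T5.npy"),S=np.load("pics/S5.npy"));print(r)
pick(r[0],-180)
ok=drop(-180)
if not ok: release()
print(robot.current_time_s())
S=frames("side",3);T=frames("top",3);np.save("pics/S6.npy",S);np.save("pics/T6.npy",T)
crop(S,205,85,100,100,6,"pics/s6.png");crop(T,200,140,200,140,4,"pics/t6.png")
E
```

```text
(array([ 0.45829086, -0.15463605]), array([-0.27419049, -0.04853312,  0.01835866,  0.26150952]), ['top', 'side'])
down False 0.029014212479346827
gap 48.54940628841355 df [-0.76  0.31  7.43]
in False [0.608 0.085 0.257] [ 0.03  1.15 -0.85] 48.85091932184889
32.1583
```

View pics/s6.png

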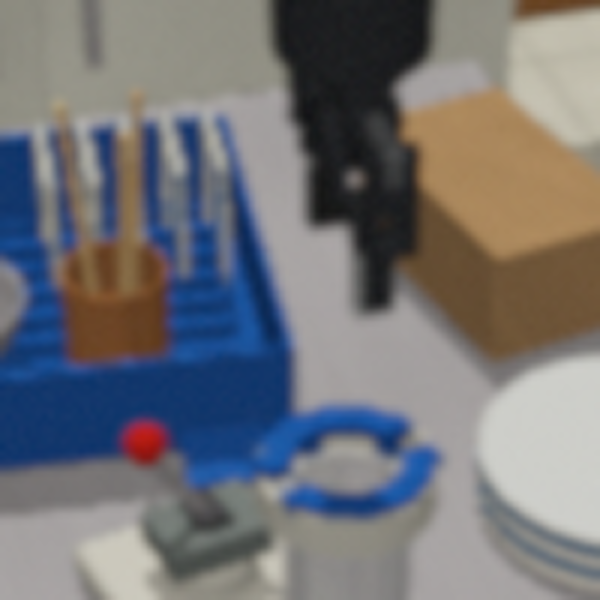

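View pics/t6.png

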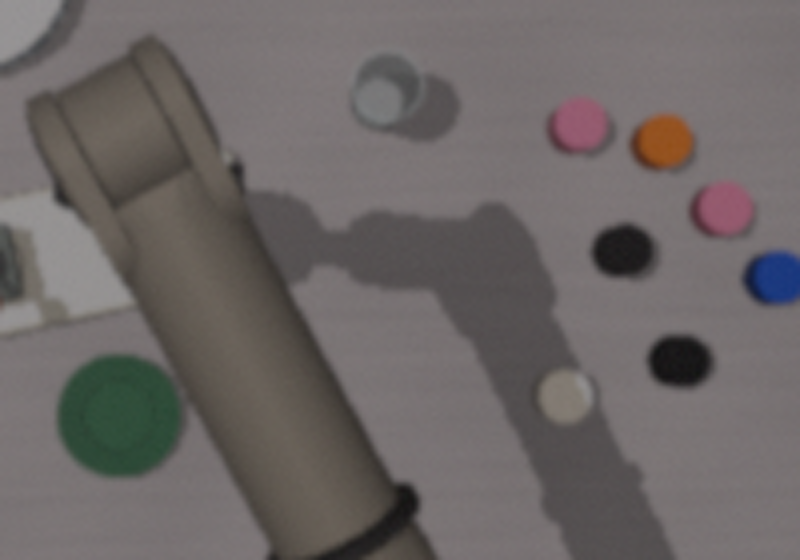

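```bash
python3 - <<'E'
from pick import *
crop(np.load("pics/S6.npy"),205,135,100,100,6,"pics/s6b.png")
r=find([.582,-.343],T=np.load("pics/T6.npy"),S=np.load("pics/S6.npy"));print(r)
E
```

```text
(array([ 0.58193799, -0.34363922]), array([-0.27178223, -0.16447863, -0.06343219,  0.24253767]), ['top', 'side'])
```

View pics/s6b.png

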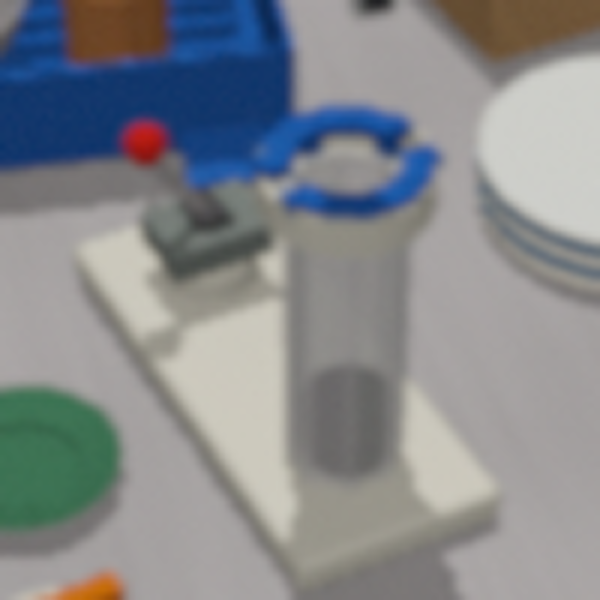

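The first cartridge shows as a dark shadow at the tube's foot (crop px 350,420). Next: B and C.

```bash
python3 - <<'E'
from pick import *
def go(exp,yaw):
    r=find(exp);print(r)
    pick(r[0],yaw)
    if robot.current_finger_gap()*85<45: print("MISS"); return False
    ok=drop(-180)
    if ok: print("blocked"); return False
    release(); print(robot.current_time_s()); return True
if go([.582,-.343],-135): go([.477,-.394],-180)
S=frames("side",3);T=frames("top",3);np.save("pics/S7.npy",S);np.save("pics/T7.npy",T)
crop(S,190,135,120,230,2.6,"pics/s7.png");crop(T,200,140,200,140,4,"pics/t7.png")
crop(S,225,135,70,90,6,"pics/s7b.png")
E
```

```text
(array([ 0.58196669, -0.34366701]), array([-0.26470627, -0.17205688, -0.06970804,  0.23892381]), ['top', 'side'])
down False 0.029372122398551123
gap 48.825376815067365 df [0.07 0.   5.37]
in False [0.608 0.085 0.257] [ 0.98 -0.08 -0.36] 48.26457268815024
41.75
(array([ 0.47680586, -0.3942596 ]), array([-0.15366771,  0.00606263,  0.02921008,  0.10220787]), ['top', 'side'])
down False 0.02916347753849082
gap 48.84949833741118 df [-0.13 -0.56  5.23]
in False [0.608 0.085 0.257] [-0.05 -0.18  0.09] 48.7226571284884
51.4167
```

View pics/s7b.png

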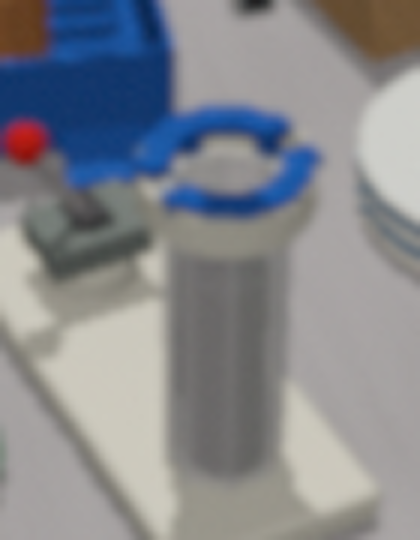

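View pics/t7.png

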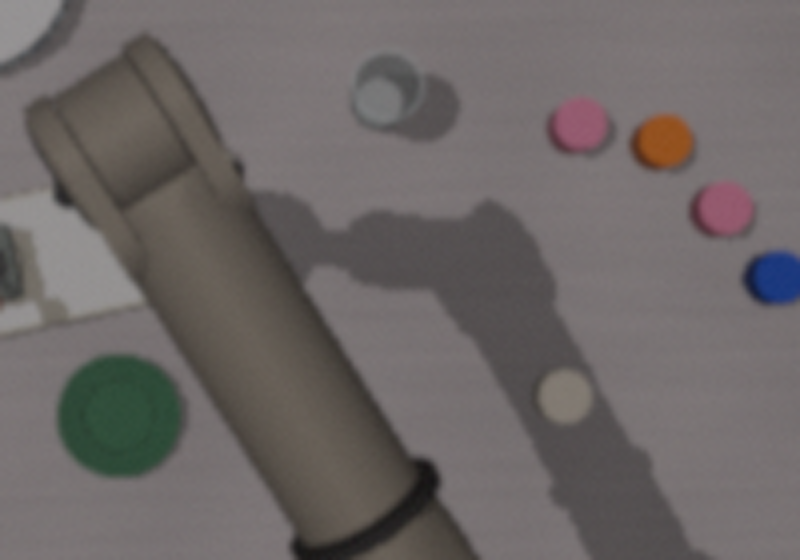

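```bash
python3 - <<'E'
from pick import *
T=np.load("pics/T7.npy");S=np.load("pics/S7.npy");T0=np.load("pics/top0.npy")
for nm,im,th in(("T7",T,118),("T0",T0,128)):
    g=cv2.GaussianBlur(im.mean(2),(0,0),.6)[225:256,325:360];m=(g>th).astype(np.uint8)
    n,l,st,c=cv2.connectedComponentsWithStats(m); i=1+np.argmax(st[1:,4]); t=c[i]+[325,225]
    print(nm,st[i],t,locate({"top":t},cart,[.44,-.286])[0],back(t,.045,"top")[:2],g.max())
crop(S,225,285,40,45,12,"pics/s8.png")
print(proj([.436,-.285,.045],"side"))
E
```

```text
T7 [11  9 11 10 82] [341.12195122 238.48780488] [ 0.44499478 -0.28627865] [ 0.44541204 -0.28254766] 122.64949309566482
T0 [ 11   8  11  13 115] [341.         238.84347826] [ 0.44365764 -0.28578276] [ 0.44409   -0.2820581] 143.2198963165083
[[239.59575469 310.98226677]]
```

View pics/s8.png

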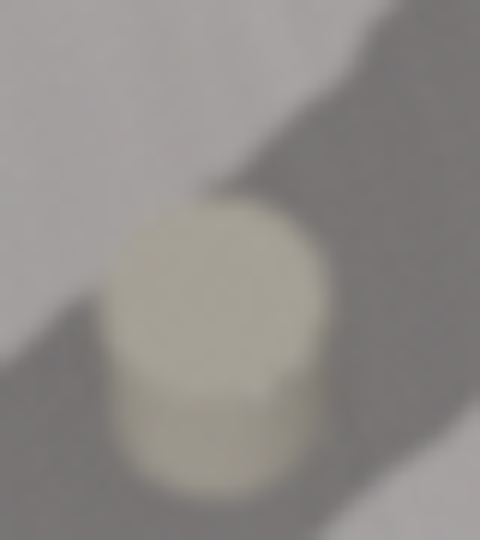

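```bash
python3 - <<'E'
from pick import *
print(back((242.46,309.3),.045,"side"))
xy=[.4435,-.2845]
for n in("side","top"): print(proj([*xy,.045],n))
pick(xy,-180)
g=robot.current_finger_gap()*85
if g>45:
    if not drop(-180): release()
print(robot.current_time_s())
S=frames("side",3);crop(S,205,105,110,115,5,"pics/s9.png");
E
```

```text
[ 0.44461858 -0.28220889  0.045     ]
[[242.27019349 310.13329271]]
[[341.65665974 238.99479201]]
down False 0.02895850654480611
gap 48.93774025483189 df [-0.02  0.08  6.69]
in False [0.608 0.085 0.257] [-0.28 -0.29  0.63] 48.752037656797874
60.4917
```

View pics/s9.png

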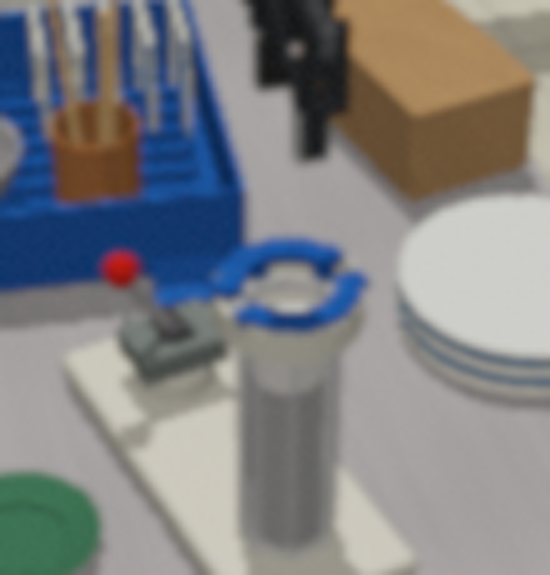

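```bash
python3 - <<'E'
from pick import *
T=np.load("pics/T5.npy");S=frames("side",2)
s=seg(S,"side","orange",(180,215,250,260));t=seg(T,"top","orange",(255,230,295,265));print(s,t)
obs={"side":s[0][1],"top":t[0][1]}
m=lambda x,y:box(x,y,np.radians(13),.072,.016,.036,.074)
print(locate(obs,m,[.42,-.03]),locate({"side":s[0][1]},m,[.42,-.03])[0])
robot.move_to([.42,-.03,.25],dn(-167)); fingers.gripper_to(.6,60)
r=robot.line_to([.42,-.0302,.0612],velocity=.12,f_stop=6);print(r,robot.current_tool_pos())
f0=np.array(robot.current_contact_force());fingers.gripper_to(0,60);robot.pause(.2)
print(robot.current_finger_gap()*85,(robot.current_contact_force()-f0).round(2),robot.current_tool_pos(),robot.current_eef_rot())
robot.line_to([.42,-.0302,.40],velocity=.25)
robot.move_to(fw(0,0,.40),dn(-167));robot.line_to(fw(0,0,.31),velocity=.2)
print(robot.current_time_s())
S=frames("side",3);crop(S,205,85,110,115,5,"pics/s10.png")
E
```

```text
[(196, [214.44, 238.74], [204, 231, 21, 16])] [(53, [273.49, 245.85], [271, 238, 6, 17])]
(array([ 0.42173986, -0.02733424]), array([-0.00735989,  0.30010791, -0.26276834, -0.08074488])) [ 0.42200913 -0.02614029]
False [ 0.42058654 -0.03026103  0.06173763]
15.165307783956736 [-0.74 -0.17  6.36] [ 0.42043911 -0.03015038  0.06157439] [-1.79978494e+02  4.32784200e-02 -1.66996658e+02]
67.3833
```

View pics/s10.png

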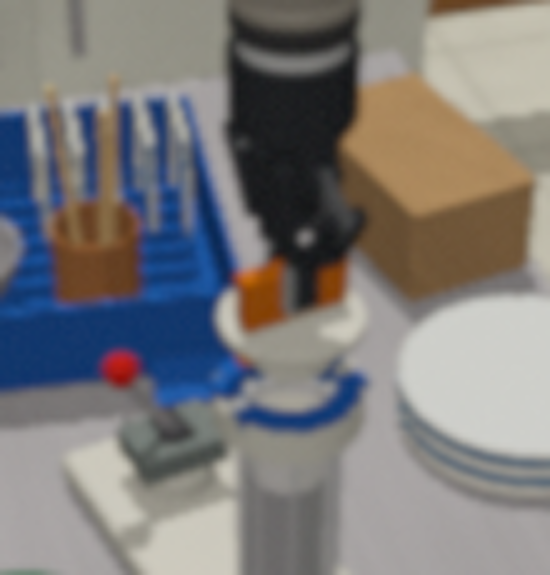

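```bash
python3 - <<'E'
from h import *
for y in [193,196,190,199,187,202,184]:
    f0=np.array(robot.current_contact_force())
    r=robot.line_to(fw(0,0,.2675),velocity=.05,f_stop=8)
    q=robot.current_tool_pos();print(y,r,np.round(q,4),(robot.current_contact_force()-f0).round(1),np.round(robot.current_eef_rot(),2))
    if q[2]<.275: break
    robot.line_to([fw(0,0)[0],fw(0,0)[1],q[2]+.003],velocity=.05)
    robot.move_to(fw(0,0,q[2]+.003),dn(y+3-360))
print(robot.current_time_s())
E
```

```text
193 True [0.6076 0.0847 0.2697] [1.3 0.6 5.2] [-1.7998e+02 -1.1000e-01 -1.6699e+02]
68.2833
```

```bash
python3 - <<'E'
from h import *
robot.pause(.2)
t0=np.array(robot.current_torque())
for y in [187,180,172,164,156,148,142,137,133,130,127,125,123,121,119]:
    robot.move_to(fw(0,0,.2687),dn(y if y<=180 else y-360))
    f=np.array(robot.current_contact_force());dt=np.array(robot.current_torque())-t0
    print(y,f.round(1),dt.round(2),np.round(robot.current_tool_pos(),4),round(robot.current_eef_rot()[2],1))
    if abs(dt[2])>1.0: break
robot.pause(.3);print(robot.current_time_s())
S=frames("side",3);T=frames("top",3);crop(S,205,105,110,115,5,"pics/s11.png")
E
```

```text
187 [-0.3  0.2  5.4] [-0.13  0.19  0.01] [0.6083 0.0852 0.2697] -172.9
180 [-0.3  0.1  6.2] [-0.09  0.16 -0.06] [0.6084 0.0852 0.2697] -179.9
172 [0.2 0.7 6.6] [-0.09  0.16  0.02] [0.6085 0.0851 0.2697] 172.2
164 [-0.3 -0.1  6.2] [-0.11  0.18 -0.02] [0.6085 0.0851 0.2697] 164.2
156 [-0.2 -0.1  6. ] [-0.1   0.13 -0.1 ] [0.6086 0.0851 0.2697] 156.2
148 [ 0.9 -1.2  6.4] [-0.14  0.22 -0.02] [0.6085 0.085  0.2697] 148.2
142 [ 0.6 -0.7  6.2] [-0.16  0.24  0.02] [0.6086 0.0849 0.2697] 142.2
137 [ 0.4 -1.2  6.5] [-0.15  0.19  0.02] [0.6086 0.0848 0.2697] 137.2
133 [-0.4 -0.2  7.4] [-0.13  0.23 -0.01] [0.6086 0.0848 0.2697] 133.2
130 [ 0.7 -0.5  5.8] [-0.19  0.24 -0.02] [0.6086 0.0847 0.2697] 130.2
127 [-0.4 -2.   6.9] [-0.22  0.41  0.01] [0.6081 0.0845 0.2697] 127.2
125 [-3.6 -2.5  7.6] [-0.35  0.73  0.19] [0.6074 0.0842 0.2697] 125.2
123 [-4.2 -3.   8.3] [-0.48  0.9   0.62] [0.6069 0.084  0.2697] 123.3
121 [-3.8 -3.9  9.2] [-0.61  0.95  1.61] [0.6068 0.084  0.2697] 121.5
72.2833
```

View pics/s11.png

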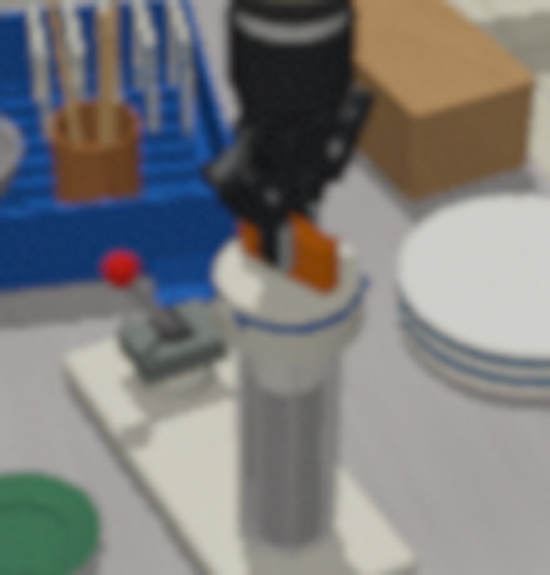

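```bash
python3 - <<'E'
from h import *
from seg import seg
robot.move_to(fw(0,0,.2690),dn(122.5))
fingers.gripper_to(.5); robot.pause(.2)
robot.line_to(fw(0,0,.38),velocity=.25); fingers.gripper_to(0,30)
robot.move_to(fw(-.085,.175,.38),dn(-168))
robot.line_to(fw(-.085,.175,.128),velocity=.25)
T=frames("top",2)
f0=np.array(robot.current_contact_force())
print(robot.line_to(fw(-.03,.175,.128),velocity=.08,f_stop=12))
r=robot.line_to(fw(.04,.175,.128),velocity=.08,f_stop=12);q=np.array(robot.current_tool_pos())
d=q[:2]-F;print(r,q,"x_f",d@[np.cos(np.radians(TH)),np.sin(np.radians(TH))])
robot.pause(.2)
robot.line_to(fw(-.04,.175,.135),velocity=.1); robot.line_to(fw(-.04,.175,.38),velocity=.3)
robot.move_to([.40,-.25,.40],dn(-168))
S=frames("side",3);T=frames("top",3)
print(robot.current_time_s(),robot.current_contact_force())
print(seg(S,"side","red",(215,140,260,180)),seg(T,"top","red",(180,180,205,225)))
for a in(.85,.9,1.): print(a,[proj(fw(.08*np.sin(a-.5),.175,.067+.08*np.cos(a-.5)),n) for n in("side","top")])
crop(S,180,105,130,115,5,"pics/s12.png");crop(T,100,140,200,140,4,"pics/t12.png")
E
```

```text
False
True [0.58050307 0.25782002 0.12666353] x_f 0.009035243857019983
81.9667 [-0.29464689 -0.00265061  0.25578686]
[(24, [248.29, 151.79], [246, 150, 7, 5])] [(17, [191.59, 194.12], [190, 192, 4, 5])]
0.85 [array([[245.30904658, 152.71224403]]), array([[191.96241912, 197.4574166 ]])]
0.9 [array([[246.2510005 , 152.74483155]]), array([[191.8102077 , 196.47142751]])]
1.0 [array([[248.06766909, 152.95200416]]), array([[191.54513401, 194.58476518]])]
```

View pics/s12.png

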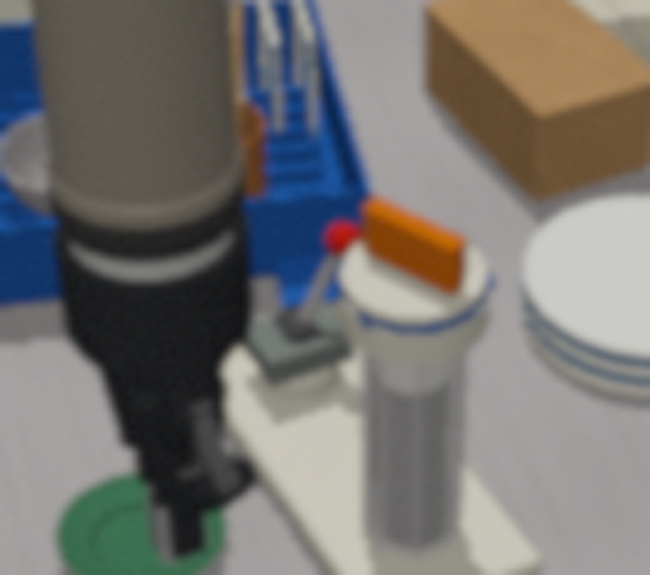

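View pics/t12.png

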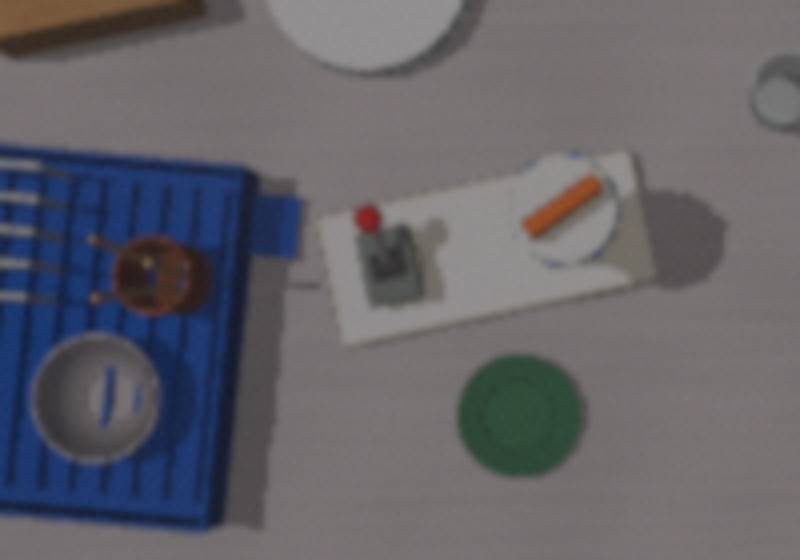

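```bash
python3 -c "
from h import *
workorder.close_job();print(robot.current_time_s())"
```

```text
the job is handed in; nothing more can be done
the job is handed in; nothing more can be done
```

The water filter is recharged and the job was handed in at about 82 s. The station reports no verdict, so what follows rests on my own checks.

- **Tap shut:** I swung the lever to its stop. The images put it at about 0 rad.
- **Cap off:** I turned the cap about 52° anticlockwise to the notches, lifted it off without resistance, and stood it upright on the ledge.
- **Cartridges:** All three black carbon cartridges went into the tube, then the white ceramic one on top. None met resistance at the mouth, and the side camera shows a full dark column with white above it.
- **Cap back on:** The lugs dropped through the notches at the first try, so no turning to and fro was needed. I then turned the cap clockwise until it stopped firmly, at 1.6 N·m. It sits about 66° past the notches and about 1 mm higher than it did before the lift, within the 3.5 mm allowed.
- **Tap open:** I swung the lever back to its stop. Both cameras put it at about 1.0 rad.

In the last pictures the cap is level, and the bowl, saucer and chopstick cup stand where they were. The tumbler, partly in view, also looked unmoved. The arm is clear of everything.

None of the checks failed. The one disagreement was in the cap's position on the ledge: the cameras put it about 3 mm from where I had set it down. I used the set-down position, and the grasp was good.

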